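# Ballast the foot of a centrepiece stand

### The arm

A 6-joint arm with a two-finger parallel gripper is mounted at the origin on the work surface. World frame = base frame: x ahead of the robot, y to its left, z up, the work surface at z = 0. Lengths are in m, angles in degrees, forces in N, time in s.
With the tool pointing down it reaches from about 0.35 to 0.875 m from the base axis. Payload 4.2 kg.
Tool frame: the origin (TCP) lies midway between the tips of the shut fingers; the grasp point (between the pads) lies 19 mm behind it; z points along the fingers, y is the line along which they close (so a half turn about z gives the same grasp; the last joint's range is limited). The gripper opens to 87 mm and grips with 3 to 60 N. Pads are 19 mm wide; open, the fingers measure 117 mm over their backs; the gripper's body (75 mm by 190 mm) begins 51 mm behind the grasp point.
Start: joints at [87.582, 22.042, 0.453, 0, -68.411, -14.817], TCP at [0.185, 0.597, 0.223] pointing down, gripper open.
Joint ranges: [-179.83, 179.83], [-69.29, 118.12], [-61.27, 80.66], [-181.25, 117.63], [-171.15, -9.14], [-177.46, 177.46]. Speed limits (degrees/s): [159.86, 159.86, 180, 180, 180, 180].

### API

Orientations are given as a 3x3 rotation matrix whose columns are the frame's x, y, z axes.
In Python, from station import r, cams gives the robot as it stands.
- The arm moves only by the tool play_rows, never from a script. Its argument "commands" is text: rows parted by semicolons, each of 6 numbers parted by spaces: the shift along the world's x, y, z normalised to -1 to 1, where 1 is 30 mm, then the turn, a rotation vector about the world's x, y, z normalised to -1 to 1, where 1 is 0.15 rad. A call has 1 to 20 rows; each row shifts and turns the commanded pose from where the row before left it; what a row does not reach is not made up. A row lasts 1/10 s, in which the tool goes at most 50 mm and 8.59 degrees, less where a joint would pass 70% of its speed; a pose out of reach is approached as far as the arm can. A call with a number of a shift or a turn outside -1 to 1 is refused whole. A call with a gripper value outside its range is refused whole. "grip" is the finger opening in mm, from 0 to 87, set as the call begins (left out, the last holds). The fingers move at their own pace and stop on an object; the grip force is fixed at half the most. Time passes only in rows, so rows that do not move let the fingers close. It gives the time, the measured TCP pose, the force, the opening and the grip force at its end, in the units of the state.
- r.sense(): the state, without advancing time (a new reading comes with each control period).
- cams.capture(name): name is "scene" or "top" or "wrist"; returns (picture, depth): 420x560x3 uint8, blue, green, red; 420x560 float32, m along the optical axis (not along the pixel's ray), 0 where there is no reading.
- cams.camera_info(name): a dict with "mtx" (3x3 intrinsics, pixels), "R" (3x3) and "t" (3): a world point X has camera coordinates R X + t. Camera axes: x right, y down, z forward; pixel columns grow to the right and rows downward; lengths in m; the calibration is good to about 2 mm. A picture is of the moment at which its call begins: read the wrist's pose just before it. camera_info takes no time and is no camera call; for the wrist camera it gives the pose at the moment of the call.
- r.finish_job(): hands the job in; it is judged then, once.
The state is a dict: "time_s": time; "joints": joint angles; "joint_velocities": joint speeds; "effort": joint torques, N m; "tcp_pos": TCP position; "ee_rot": TCP orientation; "wrist_force": force on the tool from outside, world axes, zero at the start; "moment": the same for the moment, N m; "gripper_width": opening from 0.0 (shut) to 1.0 (fully open); "gripper_force": force on a finger pad.
Only numpy, scipy, OpenCV 4.12 (cv2) and the standard library are available. Lean on these libraries where they do the work, as an engineer would, in place of code of your own. Each camera call takes 0.05 s, during which the arm holds its last target. There are 200 camera calls.

### The job

Ballast the stand for the table centrepiece: stack exactly three of the steel rings on its stud, set the hex nut level on the end of the stud, back it off (anticlockwise from above) until the thread drops in, then run it clockwise all the way down onto the rings. Put every ring left over into the wooden tray, and leave the tape, tealight, glass votive and screwdriver where they are.

Things in the scene. Friction and masses are not known exactly. Their poses are not given: they have to be found in the camera images.
- stand: Fixed round dark steel foot plate, 140 mm diameter, 8 mm thick, with a fixed upright stud at its centre, 26 mm over its thread. Origin: centre of the plate's underside, on the table; z up. Stud tip: pilot cone, 6 mm diameter at 77 mm height, 16 mm at 71 mm; below it the thread's end. Three rings stack up to 44 mm height, where the nut's underside ends; with four the nut cannot start.
- stand_top (a point): Thread's end on the stud axis, 62 mm up, axes as the stand's: a flat crown with three gaps 40 deg wide centred 0, 120, 240 deg from x. A post on each gap's anticlockwise side stands 5 mm above the crown: a nut on the crown jams on it when turned clockwise; turned anticlockwise its lugs reach the gaps and drop (5 mm first if it lay on the posts), and the posts stop it.
- stand_gap (a point): On the stud axis, 52 mm up, axes as the stand's: height at which the nut's lugs land, 10 mm below the crown, when they drop into the gaps (nut x axis 0, 120 or 240 deg from the stand's, give or take 5 deg). Turning clockwise from there by about 77 deg, to the stop, takes the lugs under the 4 mm thick crown and down a sloping flank another 5 mm, until the nut lies on three rings.
- nut_center (a point): Centre (half-way up) of a loose steel hex nut: 42 mm across flats, 48 over corners, 26 high, 28 mm through bore, 0.14 kg, flat on its face, z up; goes on that way up. Inner lugs 4 mm wide, 3 to 7 mm above its underside, at 0, 120, 240 deg from x; flats look to 0, 60, 120.. deg. Centre height over the table: 72 mm on the crown, about 62 dropped in, 57 fully down.
- tape_center (a point): Centre of a small loose roll of card-coloured tape, 48 mm diameter, 22 mm high, with a 28 mm hole, on the board; not to be disturbed.
- tealight_center (a point): Centre of the body of a loose white LED tealight, 38 mm diameter, 18 mm high, on the board; not to be disturbed.
- votive_center (a point): Centre (30 mm up) of an amber glass votive cup, 60 mm diameter, 60 mm high, on the table; not to be disturbed.
- driver: A screwdriver lying on the table near the robot's right, about 0.2 m long; not to be disturbed.
- tray: Fixed open wooden tray for spare rings, outside 230 (its x) by 130 (its y) by 30 mm high, walls and floor 5 mm. Origin: centre of its underside, on the table.
- board: Fixed gold-coloured square board, 310 x 310 mm, 4 mm thick, lying on the table; rings, nut, tape and tealight start on it about 90 mm apart in a 3 x 3 grid. Origin: centre of its underside.
- ring0_center (a point): Centre (half-way up, on the axis) of a loose plain dark steel ballast ring, 52 mm outer diameter, 34 mm hole, 12 mm thick, about 0.12 kg, lying flat; one of four to six alike (None if absent).
- ring1_center (a point): Centre (half-way up, on the axis) of a loose plain dark steel ballast ring, 52 mm outer diameter, 34 mm hole, 12 mm thick, about 0.12 kg, lying flat; one of four to six alike (None if absent).
- ring2_center (a point): Centre (half-way up, on the axis) of a loose plain dark steel ballast ring, 52 mm outer diameter, 34 mm hole, 12 mm thick, about 0.12 kg, lying flat; one of four to six alike (None if absent).
- ring3_center (a point): Centre (half-way up, on the axis) of a loose plain dark steel ballast ring, 52 mm outer diameter, 34 mm hole, 12 mm thick, about 0.12 kg, lying flat; one of four to six alike (None if absent).
- ring4_center (a point): Centre (half-way up, on the axis) of a loose plain dark steel ballast ring, 52 mm outer diameter, 34 mm hole, 12 mm thick, about 0.12 kg, lying flat; one of four to six alike (None if absent).
- ring5_center (a point): Centre (half-way up, on the axis) of a loose plain dark steel ballast ring, 52 mm outer diameter, 34 mm hole, 12 mm thick, about 0.12 kg, lying flat; one of four to six alike (None if absent).

How it is judged:
By the outcome, as a careful person would: the job done as asked, in the order asked, and still so for the second after the job is handed in, with the robot touching nothing.
Of ring0, ring1, ring2, ring3, ring4, ring5 only 4 to 6 are there at a start; the rules pass over those that are not, and their reading is None.
At some moment in a run one of ring0, ring1, ring2, ring3, ring4, ring5, nut may be knocked a few centimetres aside while the robot is not near it.
It also fails if it takes over 210 s, if anything falls off the work surface, if the arm or the gripper's body presses on something with over 40 N, if the wrist force passes 120 N, or if a joint passes its speed limit or range.

## Working session

There is one attempt and no reset: what is moved stays moved. The work goes in short steps, Python scripts to look and compute and a tool call to move; the robot and the scene stay as the last step left them, time stands still between calls to the robot, and variables do not carry over. Pictures are saved under pics/ and viewed, at most 14 in all, crops included, and the job is handed in when it is done.

Besides the shell and the picture viewer there is one more tool, called after "Emit:" as name(argument=value, ...) on one line, values as JSON. play_rows: Moves the arm, as the interface text tells. Scaled input: -1 to 1 covers 30 mm each way for a shift and 0.15 rad each way for a turn. Its arguments: {"type":"object","properties":{"commands":{"type":"string"},"grip":{"type":"number"}},"required":["commands"]}

```bash
ls; mkdir -p pics; python3 - <<'E'
from station import r, cams
import cv2, numpy as np
s=r.sense(); print(s['time_s'],s['tcp_pos'],s['ee_rot'],s['gripper_width'])
for n in ("top","scene"):
    p,d=cams.capture(n); cv2.imwrite(f'pics/{n}0.png',p); np.save(f'pics/{n}0.npy',d)
    i=cams.camera_info(n); print(n,np.round(i['mtx'],1).tolist(),np.round(i['R'],3).tolist(),np.round(i['t'],3).tolist())
i=cams.camera_info('wrist');print(i)
E
```

```text
pics
0.0 [0.18496228 0.59636209 0.22144817] [[ 9.55054125e-01 -2.96430897e-01 -5.85314078e-04]
 [-2.96431467e-01 -9.55051793e-01 -2.11118304e-03]
 [ 6.68146209e-05  2.18979958e-03 -9.99997600e-01]] 1.0005810504596295
top [[477.8, 0.0, 283.8], [0.0, 477.8, 211.0], [0.0, 0.0, 1.0]] [[-0.029, -1.0, 0.003], [-0.99, 0.028, -0.141], [0.141, -0.007, -0.99]] [-0.051, 0.506, 1.085]
scene [[389.3, 0.0, 277.6], [0.0, 389.3, 205.5], [0.0, 0.0, 1.0]] [[-0.647, 0.762, -0.002], [0.572, 0.484, -0.662], [-0.503, -0.429, -0.75]] [0.382, -0.214, 1.18]
{'mtx': array([[360.4348756 ,   0.        , 278.94267829],
       [  0.        , 360.4348756 , 207.9631573 ],
       [  0.        ,   0.        ,   1.        ]]), 'R': array([[-0.29470859, -0.9555851 ,  0.00198826],
       [-0.91788919,  0.28366035,  0.27751799],
       [-0.26575605,  0.07996194, -0.96071838]]), 't': array([ 0.62279582, -0.0324735 ,  0.39081549])}
```

View pics/top0.png

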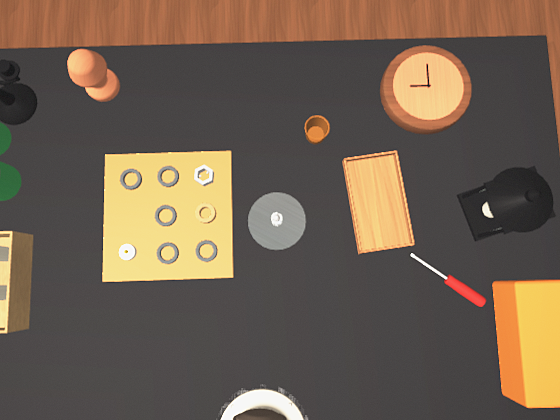

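View pics/scene0.png

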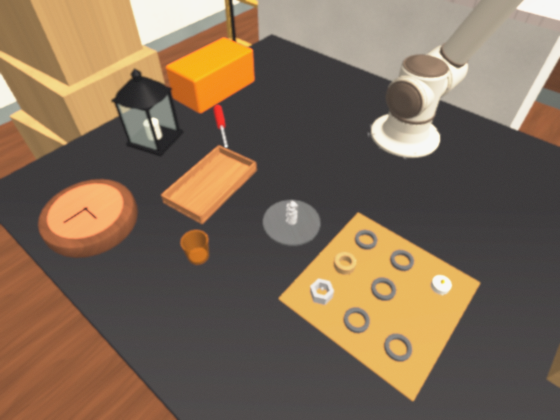

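Both views show five dark rings, the nut (top 204,175), the tape (205,213) and the tealight (127,252) on the board. The stand is at (277,220), the tray at (379,202), the votive at (317,128) and the driver at (447,278). That makes three rings for the stud and two for the tray.

```bash
cat > h.py <<'E'
import cv2, numpy as np
from station import r, cams
def ray(info,uv,z):
    "pixel(s) -> world points on the plane of height z"
    uv=np.atleast_2d(uv).astype(float); K,R,t=info['mtx'],info['R'],info['t']
    d=np.c_[uv,np.ones(len(uv))]@np.linalg.inv(K).T@R; c=-R.T@t
    return c+d*((z-c[2])/d[:,2])[:,None]
def proj(info,X):
    p=info['mtx']@(info['R']@np.array(X,float)+info['t']); return p[:2]/p[2]
def blobs(mask,amin,amax):
    cs,h=cv2.findContours(mask.astype(np.uint8),cv2.RETR_EXTERNAL,cv2.CHAIN_APPROX_NONE)
    return [c for c in cs if amin<cv2.contourArea(c)<amax]
def shot(name,fn=None):
    s=r.sense(); i=cams.camera_info(name); p,d=cams.capture(name)
    if fn: cv2.imwrite('pics/'+fn,p)
    return s,i,p,d
def circ(info,c,z):
    "circle centre, diameter on plane z from contour pixels"
    X=ray(info,c[:,0,:],z)[:,:2]; (x,y),a=cv2.minEnclosingCircle((X*1000).astype(np.float32)); m=cv2.fitEllipse((X*1000).astype(np.float32))
    return np.round(m[0],1),np.round(m[1],1)
E
python3 - <<'E'
from h import *
p=cv2.imread('pics/top0.png'); i=cams.camera_info('top')
hsv=cv2.cvtColor(p,cv2.COLOR_BGR2HSV); H,S,V=cv2.split(hsv)
gold=(H>15)&(H<35)&(S>90)&(V>120)
c=max(blobs(gold,3000,1e6),key=cv2.contourArea); bd=np.zeros_like(V); cv2.drawContours(bd,[c],-1,1,-1)
print('board',np.round(ray(i,cv2.boxPoints(cv2.minAreaRect(c)),.004)[:,:2]*1000))
ng=(bd>0)&((V<110)|(S<90))
for b in blobs(ng,80,900):
    m=cv2.moments(b);u=m['m10']/m['m00'],m['m01']/m['m00']
    mk=np.zeros_like(V);cv2.drawContours(mk,[b],-1,1,-1)
    print(np.round(u),circ(i,b,.014),'V',np.mean(V[mk>0]))
# stand
for (u,z,rad) in (((277,220),.008,60),):
    m=np.zeros_like(V); cv2.circle(m,u,rad,1,-1)
    for b in blobs((m>0)&(V>60)&(bd==0)&(S<90),1500,5000): print('stand',circ(i,b,z))
tr=(H<20)&(S>80)&(V>110)
for b in blobs(tr,4000,12000):
    q=cv2.minAreaRect(b); print('tray?',np.round(q[0]),np.round(ray(i,cv2.boxPoints(q),.03)[:,:2]*1000).tolist(),np.round(ray(i,q[0],.03)*1000))
for b in blobs(tr,200,1500):
    q=cv2.minAreaRect(b); print('amber?',np.round(q[0]),np.round(ray(i,q[0],.03)*1000))
print(V[200:240,277][::4],S[220,250:300:6],V[220,250:300:6])
E
```

```text
board [[664. 385.]
 [664.  63.]
 [352.  58.]
 [353. 368.]]
[127. 252.] (array([420.9, 308.1]), array([38.4, 40.1])) V 243.32916666666668
[167. 253.] (array([415.5, 213.2]), array([48.4, 50.5])) V 192.75935828877004
[206. 251.] (array([418. , 121.5]), array([48.6, 49.3])) V 195.23224043715848
[165. 215.] (array([505.3, 218.2]), array([48.6, 50.4])) V 190.71978021978023
[130. 179.] (array([596.5, 302.6]), array([48.7, 51.4])) V 184.41666666666666
[168. 176.] (array([600.8, 212.9]), array([49.3, 51.2])) V 187.2853185595568
[204. 175.] (array([601.1, 126.1]), array([46.2, 49.4])) V 226.99074074074073
tray? [378. 201.] [[629.0, -206.0], [650.0, -345.0], [417.0, -369.0], [398.0, -234.0]] [[ 522. -289.   30.]]
tray? [426.  88.] [[915.0, -316.0], [908.0, -542.0], [688.0, -524.0], [694.0, -303.0]] [[ 800. -421.   30.]]
amber? [465. 291.] [[ 308. -477.   30.]]
amber? [316. 128.] [[ 706. -148.   30.]]
[158 155 155 217 237 230 232 154 156 155] [ 8 10  7  8  3  2  8  8  8] [156 153 152 154 242 248 156 158 156]
```

Emit:
play_rows(commands="0.5 -1 0 0 0 0.5;0.5 -1 0 0 0 0.5;0.5 -1 0 0 0 0.5;0.5 -1 0 0 0 0.5;0.5 -1 0 0 0 0;0.5 -1 0 0 0 0;0.5 -1 0 0 0 0;0.5 -1 0 0 0 0;0.5 -1 0 0 0 0;0.5 -1 0 0 0 0;0.5 -1 0 0 0 0;0.5 -1 0 0 0 0;0.5 -1 0 0 0 0;0.5 -1 0 0 0 0;0.5 -1 0 0 0 0;0.5 -1 0 0 0 0;0.5 -1 0 0 0 0;0.5 -1 0 0 0 0;0.5 -1 0 0 0 0;0.5 -1 0 0 0 0")

```text
time_s: 2.1
tcp_pos: [0.4853, -0.0045, 0.2223]
ee_rot: [[1.0, -0.001, -0.001], [-0.001, -1.0, 0.0], [-0.001, -0.0, -1.0]]
wrist_force: [0.5, 1.3, 1.1]
gripper_width: 0.998
gripper_force: 0.0
```

Emit:
play_rows(commands="0 -1 0 0 0 0;0 -0.5 -0.4 0 0 0;0 0 0 0 0 0;0 0 0 0 0 0")

```text
time_s: 2.5
tcp_pos: [0.4849, -0.0482, 0.2102]
ee_rot: [[1.0, -0.002, -0.001], [-0.002, -1.0, -0.0], [-0.001, 0.0, -1.0]]
wrist_force: [-0.8, 0.2, 0.2]
gripper_width: 0.995
gripper_force: 0.0
```

```bash
python3 - <<'E'
from h import *
s,i,p,d=shot('wrist','w_stand.png')
print(s['time_s'],s['tcp_pos'],np.round(s['ee_rot'],3).tolist(),s['wrist_force'])
H,S,V=cv2.split(cv2.cvtColor(p,cv2.COLOR_BGR2HSV))
print(proj(i,s['tcp_pos']),proj(i,[.489,-.046,.008]))
E
```

```text
2.5 [ 0.48486736 -0.04824524  0.21024056] [[1.0, -0.002, -0.001], [-0.002, -1.0, -0.0], [-0.001, 0.0, -1.0]] [-0.80593853  0.23100673  0.17885942]
[276.47925046 265.35534127] [275.52785413 176.53619651]
```

View pics/w_stand.png

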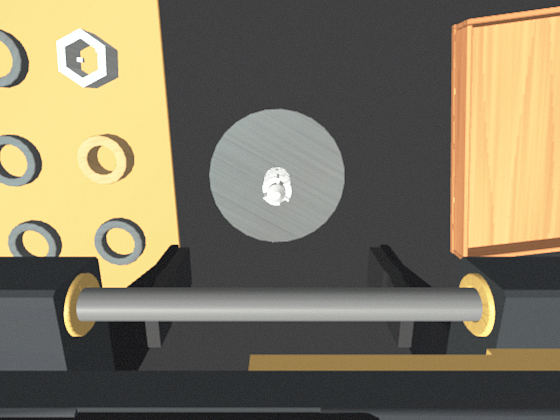

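The plate is centred near (277,175) and the stud tip near (277,190). The nut is at (86,58), with a lug visible around (80,60). I'll enlarge the stud and the nut.

```bash
python3 - <<'E'
from h import *
s,i,p,d=shot('wrist')
H,S,V=cv2.split(cv2.cvtColor(p,cv2.COLOR_BGR2HSV))
m=np.zeros_like(V);cv2.circle(m,(277,175),85,1,-1)
for b in blobs((m>0)&(V>75)&(S<60),5000,30000): print('plate',circ(i,b,.008))
a=cv2.resize(p[155:217,245:309],None,fx=6,fy=6,interpolation=cv2.INTER_CUBIC)
a=(255*np.clip((a.astype(float)-120)/135,0,1)**2).astype(np.uint8)
b=cv2.resize(p[22:96,46:126],None,fx=5,fy=5,interpolation=cv2.INTER_CUBIC)
o=np.zeros((372,784,3),np.uint8);o[:,:384]=a[:372];o[:370,384:]=b;cv2.imwrite('pics/z1.png',o)
E
```

```text
plate (array([487. , -47.2]), array([138.9, 139. ]))
```

View pics/z1.png

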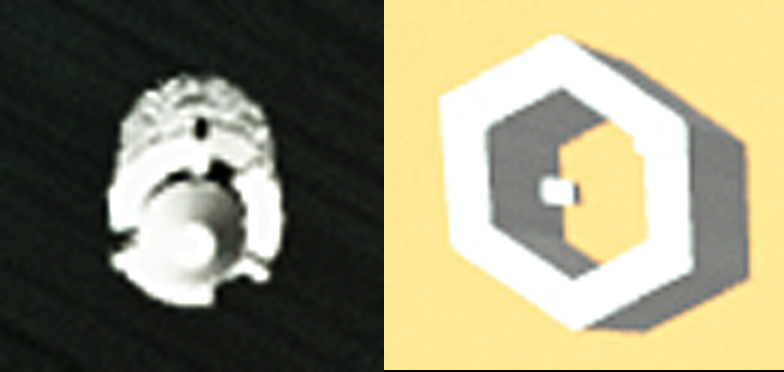

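Emit:
play_rows(commands="-0.5 0.05 -1 0 0 0;-0.5 0 -1 0 0 0;-0.5 0 -1 0 0 0;-0.5 0 -1 0 0 0;-0.5 0 -1 0 0 0;0 0 -0.65 0 0 0;0 0 0 0 0 0;0 0 0 0 0 0")

```text
time_s: 3.4
tcp_pos: [0.4113, -0.0458, 0.0417]
ee_rot: [[1.0, 0.001, 0.001], [0.001, -1.0, 0.0], [0.001, -0.0, -1.0]]
wrist_force: [1.0, -0.5, -0.4]
gripper_width: 1.001
gripper_force: 0.0
```

```bash
python3 - <<'E'
from h import *
s,i,p,d=shot('wrist','w_stud.png')
print(s['tcp_pos'])
c=proj(i,[.487,-.0472,.062]);print(c,proj(i,[.5,-.0472,.062]),proj(i,[.487,-.0342,.062]))
u,v=np.round(c).astype(int)
a=p[max(v-48,0):v+48,u-48:u+48]
print(np.percentile(a,[50,80,90,95,99]))
a=cv2.resize(a,None,fx=6,fy=6,interpolation=cv2.INTER_CUBIC).astype(float)
a=(255*np.clip((a-60)/195,0,1)**2.5).astype(np.uint8)
cv2.circle(a,(288,288 if v>=48 else v*6),3,(0,0,255),-1)
cv2.imwrite('pics/z2.png',a)
E
```

```text
[ 0.41128655 -0.04582082  0.0417241 ]
[279.94228369 104.39790535] [280.06850438  67.57344755] [245.48238318 104.29751799]
[173. 255. 255. 255. 255.]
```

View pics/z2.png

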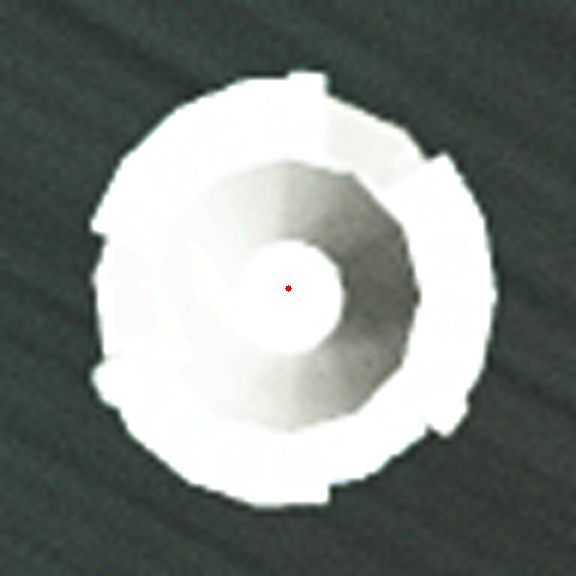

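Viewed from above the stud, the three gaps sit near (375,125), (100,300) and (385,465) about the centre (296,290). That puts them at about -29°, 91° and 211°, with the posts on their anticlockwise sides. The stud axis is near (0.487, -0.0477). Next I'll look over the board.

Emit:
play_rows(commands="0 0.5 1 0 0 0;0.25 1 1 0 0 0;0.25 1 1 0 0 0;0.25 1 1 0 0 0;0.25 1 1 0 0 0;0.25 1 1 0 0 0;0.25 1 1 0 0 0;0.25 1 0 0 0 0;0.5 0.35 0 0 0 0;0 0 0 0 0 0;0 0 0 0 0 0", grip=70)

```text
time_s: 4.55
tcp_pos: [0.4775, 0.1889, 0.2519]
ee_rot: [[1.0, -0.001, 0.001], [-0.001, -1.0, 0.001], [0.001, -0.001, -1.0]]
wrist_force: [-0.4, -0.0, -1.2]
gripper_width: 0.807
gripper_force: 0.0
```

```bash
cat >> h.py <<'E'
def board(fn=None):
    "objects on the board in the wrist view: centre mm at ring top/nut top"
    s,i,p,d=shot('wrist',fn); H,S,V=cv2.split(cv2.cvtColor(p,cv2.COLOR_BGR2HSV))
    print('t',round(s['time_s'],2),'tcp',np.round(s['tcp_pos'],4))
    m=(S<95)&(V<235)&(V>20); m[250:]=0
    nut=(S<60)&(V>=225); nut[250:]=0
    for nm,mk,z in (('ring',m,.0155),('white',nut,.030)):
        for b in blobs(mk,300,6000):
            x,y,w,h=cv2.boundingRect(b)
            if x<2 or y<1 or x+w>558 or y+h>=249: continue
            X=ray(i,b[:,0,:],z)[:,:2].mean(0)
            if not(.34<X[0]<.68 and .05<X[1]<.39): continue
            print(nm,(x+w//2,y+h//2),*circ(i,b,z),'area',cv2.contourArea(b))
E
python3 - <<'E'
from h import *
board('w_b1.png')
E
```

```text
t 4.55 tcp [0.4775 0.1889 0.2519]
ring (257, 225) [417.7 213.2] [49.7 51.9] area 1414.5
ring (336, 223) [420.5 122.3] [49.8 52. ] area 1426.5
ring (251, 148) [506.6 218.7] [49.9 50.4] area 1649.0
ring (168, 59) [597.1 302.7] [50.  52.1] area 2080.5
ring (254, 55) [601.7 213.7] [50.  50.5] area 2037.5
white (175, 223) [424.2 304.1] [35.2 35.4] area 735.5
white (343, 55) [600.  125.1] [43.5 43.9] area 1639.0
```

View pics/w_b1.png

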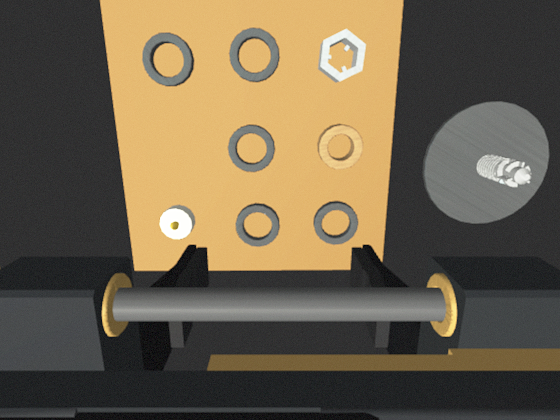

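The view shows five rings, at (257,225), (336,223), (251,148), (168,59) and (254,55). The nut is at (343,55) with its lugs visible, the tape at (340,146) and the tealight at (175,223). Positions agree with the top camera to within 3 mm. I'll pick the ring at (0.4205, 0.122).

Emit:
play_rows(commands="-0.27 -0.32 -0.9 0 0 0;-0.27 -0.32 -0.9 0 0 0;-0.27 -0.32 -0.9 0 0 0;-0.27 -0.32 -0.9 0 0 0;-0.27 -0.32 -0.9 0 0 0;-0.27 -0.32 -0.9 0 0 0;-0.27 -0.32 -0.9 0 0 0;0 0 0 0 0 0;0 0 -0.6 0 0 0;0 0 -0.6 0 0 0;0 0 -0.6 0 0 0;0 0 0 0 0 0")

```text
time_s: 5.8
tcp_pos: [0.421, 0.1215, 0.0079]
ee_rot: [[1.0, -0.001, -0.001], [-0.001, -1.0, -0.001], [-0.001, 0.001, -1.0]]
wrist_force: [0.4, 0.0, 0.6]
gripper_width: 0.806
gripper_force: 0.0
```

Emit:
play_rows(commands="0 0 -0.04 0 0 0;0 0 0 0 0 0;0 0 0 0 0 0;0 0 0 0 0 0;0 0 0 0 0 0;0 0 0 0 0 0;0 0 1 0 0 0;0 0 1 0 0 0;0 0 1 0 0 0;0 0 1 0 0 0;0 0 0 0 0 0", grip=45)

```text
time_s: 6.9
tcp_pos: [0.4233, 0.1232, 0.1308]
ee_rot: [[1.0, 0.0, 0.008], [-0.0, -1.0, 0.005], [0.008, -0.005, -1.0]]
wrist_force: [0.8, 0.2, -1.1]
gripper_width: 0.58
gripper_force: 30.0
```

Emit:
play_rows(commands="0.36 -0.95 0 0 0 0;0.36 -0.95 0 0 0 0;0.36 -0.95 0 0 0 0;0.36 -0.95 0 0 0 0;0.36 -0.95 0 0 0 0;0.36 -0.95 0 0 0 0;0 0 -0.6 0 0 0;0 0 0 0 0 0;0 0 0 0 0 0")

```text
time_s: 7.8
tcp_pos: [0.4849, -0.0494, 0.1081]
ee_rot: [[1.0, -0.001, -0.003], [-0.001, -1.0, -0.001], [-0.003, 0.001, -1.0]]
wrist_force: [0.4, 0.3, -0.1]
gripper_width: 0.58
gripper_force: 30.0
```

Emit:
play_rows(commands="0.08 0.05 0 0 0 0;0 0 -0.5 0 0 0;0 0 -0.5 0 0 0;0 0 -0.5 0 0 0;0 0 -0.3 0 0 0;0 0 0 0 0 0")

```text
time_s: 8.4
tcp_pos: [0.4876, -0.0474, 0.0542]
ee_rot: [[1.0, 0.0, -0.002], [0.0, -1.0, -0.0], [-0.002, 0.0, -1.0]]
wrist_force: [-0.4, -1.0, -0.9]
gripper_width: 0.577
gripper_force: 30.0
```

Ring bottom is below the crown with no contact force. I'll lower it and release.

Emit:
play_rows(commands="0 0 -0.5 0 0 0;0 0 -0.5 0 0 0;0 0 -0.3 0 0 0;0 0 0 0 0 0")

```text
time_s: 8.8
tcp_pos: [0.4878, -0.0477, 0.0154]
ee_rot: [[1.0, -0.001, -0.001], [-0.001, -1.0, -0.0], [-0.001, 0.0, -1.0]]
wrist_force: [0.5, 0.2, -1.6]
gripper_width: 0.574
gripper_force: 30.0
```

Emit:
play_rows(commands="0 0 0 0 0 0;0 0 0 0 0 0;0 0 0 0 0 0;0 0 0 0 0 0;0 0 1 0 0 0;0 0 1 0 0 0;0 0 1 0 0 0;0 0.8 1 0 0 0;0 0.8 0.5 0 0 0;0 1 0.5 0 0 0;0 1 0.5 0 0 0;0 1 0 0 0 0;0 1 0 0 0 0;0 1 0 0 0 0;0 1 0 0 0 0;0 0 0 0 0 0;0 0 0 0 0 0", grip=70)

```text
time_s: 10.5
tcp_pos: [0.4878, 0.1805, 0.1808]
ee_rot: [[1.0, 0.0, -0.0], [0.0, -1.0, -0.0], [-0.0, 0.0, -1.0]]
wrist_force: [0.4, -0.3, -0.5]
gripper_width: 0.801
gripper_force: 0.0
```

```bash
python3 - <<'E'
from h import *
board('w_b2.png')
E
```

```text
t 10.5 tcp [0.4878 0.1805 0.1808]
ring (236, 168) [506.8 218.5] [49.9 50.9] area 2358.5
ring (134, 61) [597.2 302.1] [50.2 52.7] area 3123.0
ring (345, 57) [600.7 123.9] [46.4 49.7] area 2711.0
ring (238, 56) [601.7 213.5] [50.  50.7] area 3024.5
white (347, 57) [599.9 125.1] [39.3 39.9] area 991.5
```

Emit:
play_rows(commands="0.16 0.32 -0.8 0 0 0;0.16 0.32 -0.8 0 0 0;0.16 0.32 -0.8 0 0 0;0.16 0.31 -0.8 0 0 0;0 0 -0.8 0 0 0;0 0 0 0 0 0;0 0 -0.6 0 0 0;0 0 -0.6 0 0 0;0 0 -0.6 0 0 0;0 0 0 0 0 0")

```text
time_s: 11.55
tcp_pos: [0.5065, 0.2167, 0.0061]
ee_rot: [[1.0, -0.002, -0.003], [-0.002, -1.0, -0.002], [-0.003, 0.002, -1.0]]
wrist_force: [-0.8, 0.7, 0.1]
gripper_width: 0.804
gripper_force: 0.0
```

Emit:
play_rows(commands="0 0 0 0 0 0;0 0 0 0 0 0;0 0 0 0 0 0;0 0 0 0 0 0;0 0 0 0 0 0;0 0 0 0 0 0;0 0 1 0 0 0;0 0 1 0 0 0;0 0 1 0 0 0;0 0 1 0 0 0;0 0 0 0 0 0", grip=45)

```text
time_s: 12.65
tcp_pos: [0.5095, 0.2198, 0.1312]
ee_rot: [[1.0, 0.0, 0.007], [0.0, -1.0, 0.005], [0.007, -0.005, -1.0]]
wrist_force: [0.5, 0.3, -0.6]
gripper_width: 0.578
gripper_force: 30.0
```

Emit:
play_rows(commands="-0.07 -0.98 0 0 0 0;-0.07 -0.98 0 0 0 0;-0.07 -0.98 0 0 0 0;-0.07 -0.98 0 0 0 0;-0.07 -0.98 0 0 0 0;-0.07 -0.98 0 0 0 0;-0.07 -0.98 0 0 0 0;-0.07 -0.98 0 0 0 0;-0.07 -0.98 0 0 0 0;0 0 -0.6 0 0 0;0 0 0 0 0 0;0 0 0 0 0 0")

```text
time_s: 13.85
tcp_pos: [0.4878, -0.0463, 0.1082]
ee_rot: [[1.0, -0.001, -0.002], [-0.001, -1.0, -0.0], [-0.002, 0.0, -1.0]]
wrist_force: [0.4, 0.1, -1.1]
gripper_width: 0.578
gripper_force: 30.0
```

Emit:
play_rows(commands="-0.02 -0.03 0 0 0 0;0 0 -0.6 0 0 0;0 0 -0.6 0 0 0;0 0 -0.6 0 0 0;0 0 0 0 0 0")

```text
time_s: 14.35
tcp_pos: [0.4864, -0.0469, 0.0533]
ee_rot: [[1.0, -0.0, -0.004], [-0.0, -1.0, -0.001], [-0.004, 0.001, -1.0]]
wrist_force: [0.1, 0.2, -0.8]
gripper_width: 0.576
gripper_force: 30.0
```

Emit:
play_rows(commands="0 0 -0.6 0 0 0;0 0 -0.3 0 0 0;0 0 0 0 0 0;0 0 0 0 0 0")

```text
time_s: 14.75
tcp_pos: [0.4884, -0.047, 0.0285]
ee_rot: [[1.0, -0.0, 0.001], [-0.0, -1.0, -0.0], [0.001, 0.0, -1.0]]
wrist_force: [-0.4, 0.0, -1.8]
gripper_width: 0.576
gripper_force: 30.0
```

Emit:
play_rows(commands="0 0 0 0 0 0;0 0 0 0 0 0;0 0 0 0 0 0;0 0 0 0 0 0;0 0 1 0 0 0;0 0 1 0 0 0;0 0 1 0 0 0;0 0.8 1 0 0 0;0.2 0.8 0.5 0 0 0;0.2 1 0.5 0 0 0;0.2 1 0.5 0 0 0;0.2 1 0 0 0 0;0.2 1 0 0 0 0;0 1 0 0 0 0;0 1 0 0 0 0;0 0 0 0 0 0;0 0 0 0 0 0", grip=70)

```text
time_s: 16.45
tcp_pos: [0.5175, 0.1811, 0.1926]
ee_rot: [[1.0, 0.0, -0.001], [0.0, -1.0, -0.0], [-0.001, 0.0, -1.0]]
wrist_force: [0.7, -1.3, -0.1]
gripper_width: 0.805
gripper_force: 0.0
```

```bash
python3 - <<'E'
from h import *
board('w_b3.png')
E
```

```text
t 16.45 tcp [0.5175 0.1811 0.1926]
ring (143, 98) [597.5 302.2] [50.2 52.4] area 2671.0
ring (342, 95) [600.  123.6] [46.2 48.6] area 2259.5
ring (242, 93) [602.  213.6] [50.  50.3] area 2581.5
white (343, 94) [600.7 125.4] [37.5 39.6] area 510.0
```

Emit:
play_rows(commands="0.56 0.22 -0.85 0 0 0;0.56 0.22 -0.85 0 0 0;0.56 0.22 -0.85 0 0 0;0.56 0.22 -0.85 0 0 0;0.56 0.2 -0.85 0 0 0;0 0 0 0 0 0;0 0 -0.65 0 0 0;0 0 -0.65 0 0 0;0 0 -0.65 0 0 0;0 0 0 0 0 0")

```text
time_s: 17.5
tcp_pos: [0.601, 0.2118, 0.0062]
ee_rot: [[1.0, -0.002, -0.002], [-0.002, -1.0, -0.001], [-0.002, 0.001, -1.0]]
wrist_force: [-0.7, 0.4, -0.2]
gripper_width: 0.804
gripper_force: 0.0
```

Emit:
play_rows(commands="0 0 0 0 0 0;0 0 0 0 0 0;0 0 0 0 0 0;0 0 0 0 0 0;0 0 0 0 0 0;0 0 0 0 0 0;0 0 1 0 0 0;0 0 1 0 0 0;0 0 1 0 0 0;0 0 1 0 0 0;0 0 0 0 0 0;0 0 0 0 0 0", grip=45)

```text
time_s: 18.7
tcp_pos: [0.6014, 0.2133, 0.1268]
ee_rot: [[1.0, -0.001, -0.0], [-0.001, -1.0, 0.001], [-0.0, -0.001, -1.0]]
wrist_force: [-0.7, 0.2, -2.2]
gripper_width: 0.583
gripper_force: 30.0
```

Emit:
play_rows(commands="-0.42 -0.97 0 0 0 0;-0.42 -0.97 0 0 0 0;-0.42 -0.97 0 0 0 0;-0.42 -0.97 0 0 0 0;-0.42 -0.97 0 0 0 0;-0.42 -0.97 0 0 0 0;-0.42 -0.97 0 0 0 0;-0.42 -0.97 0 0 0 0;-0.42 -0.97 0 0 0 0;0 0 -0.6 0 0 0;0 0 0 0 0 0;0 0 0 0 0 0")

```text
time_s: 19.9
tcp_pos: [0.4877, -0.0488, 0.1077]
ee_rot: [[1.0, -0.001, -0.003], [-0.001, -1.0, -0.001], [-0.003, 0.001, -1.0]]
wrist_force: [1.0, 0.3, -1.1]
gripper_width: 0.589
gripper_force: 30.0
```

Emit:
play_rows(commands="0 0.03 0 0 0 0;0 0 -0.6 0 0 0;0 0 -0.6 0 0 0;0 0 -0.6 0 0 0;0 0 0 0 0 0")

```text
time_s: 20.4
tcp_pos: [0.4871, -0.0474, 0.0532]
ee_rot: [[1.0, -0.0, -0.005], [-0.0, -1.0, -0.001], [-0.005, 0.001, -1.0]]
wrist_force: [-0.5, -0.4, -1.0]
gripper_width: 0.587
gripper_force: 30.0
```

Emit:
play_rows(commands="0 0 -0.5 0 0 0;0 0 0 0 0 0;0 0 0 0 0 0")

```text
time_s: 20.7
tcp_pos: [0.4891, -0.0475, 0.0407]
ee_rot: [[1.0, 0.0, 0.001], [0.0, -1.0, -0.0], [0.001, 0.0, -1.0]]
wrist_force: [0.5, -1.2, -0.1]
gripper_width: 0.584
gripper_force: 30.0
```

Emit:
play_rows(commands="0 0 0 0 0 0;0 0 0 0 0 0;0 0 0 0 0 0;0 0 0 0 0 0;0 0 1 0 0 0;0 0 1 0 0 0;0 0 1 0 0 0;-1 0 1 0 0 0;-1 0 0 0 0 0;0 0 0 0 0 0;0 0 0 0 0 0", grip=70)

```text
time_s: 21.8
tcp_pos: [0.4283, -0.0478, 0.1604]
ee_rot: [[1.0, -0.0, 0.001], [-0.0, -1.0, 0.0], [0.001, -0.0, -1.0]]
wrist_force: [-0.7, -1.0, -0.3]
gripper_width: 0.803
gripper_force: 0.0
```

```bash
python3 - <<'E'
from h import *
s,i,p,d=shot('wrist','w_st3.png')
print(s['tcp_pos'],proj(i,[.487,-.0477,.044]),proj(i,[.487,-.0737,.044]))
c=np.round(proj(i,[.487,-.0477,.044])).astype(int)
v0=max(c[1]-70,0); o=cv2.resize(p[v0:c[1]+70,c[0]-80:c[0]+80],None,fx=4,fy=4,interpolation=cv2.INTER_CUBIC); cv2.imwrite('pics/z3.png',o)
E
```

```text
[ 0.42827734 -0.04780816  0.16040679] [277.31772029 127.77275752] [311.76575545 127.82192621]
```

View pics/z3.png

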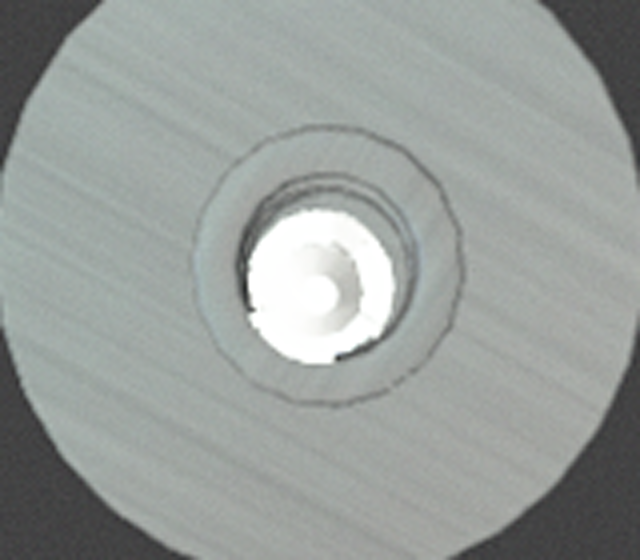

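All three rings lie flat and concentric on the stud (the top ring is centred near (328,266)). Now a closer look at the nut.

Emit:
play_rows(commands="0.5 0.95 0 0 0 0;0.5 0.95 0 0 0 0;0.5 0.95 0 0 0 0;0.5 0.95 -0.2 0 0 0;0.5 0.95 -0.5 0 0 0;0.5 0.95 -0.5 0 0 0;0.2 0.07 0 0 0 0;0 0 0 0 0 0;0 0 0 0 0 0")

```text
time_s: 22.75
tcp_pos: [0.5245, 0.1248, 0.1236]
ee_rot: [[1.0, -0.001, -0.001], [-0.001, -1.0, -0.001], [-0.001, 0.001, -1.0]]
wrist_force: [0.8, 0.2, 0.3]
gripper_width: 0.803
gripper_force: 0.0
```

```bash
python3 - <<'E'
from h import *
s,i,p,d=shot('wrist','w_nut.png')
print(s['tcp_pos'])
c=np.round(proj(i,[.6,.125,.03])).astype(int); print(c)
v0=max(c[1]-60,0);u0=c[0]-70
o=cv2.resize(p[v0:c[1]+60,u0:c[0]+70],None,fx=5,fy=5,interpolation=cv2.INTER_CUBIC); cv2.imwrite('pics/z4.png',o); print(u0,v0)
g=cv2.cvtColor(p,cv2.COLOR_BGR2GRAY)
H,S,V=cv2.split(cv2.cvtColor(p,cv2.COLOR_BGR2HSV))
m=(S<60)&(V>=235)
for b in blobs(m,1000,9000):
    X=ray(i,b[:,0,:],.030)[:,:2]*1000
    if np.linalg.norm(X.mean(0)-[600,125])>40: continue
    ap=cv2.approxPolyDP(cv2.convexHull(b),5,True)[:,0]
    P=ray(i,ap,.03)[:,:2]*1000; print(circ(i,b,.03)); print(ap.tolist(),P.round(1).tolist(),P.mean(0))
    e=np.roll(P,-1,0)-P; print('edge deg',np.degrees(np.arctan2(e[:,1],e[:,0])).round(1),np.linalg.norm(e,axis=1).round(1))
E
```

```text
[0.52445726 0.1247704  0.1235739 ]
[277 104]
207 44
```

View pics/z4.png

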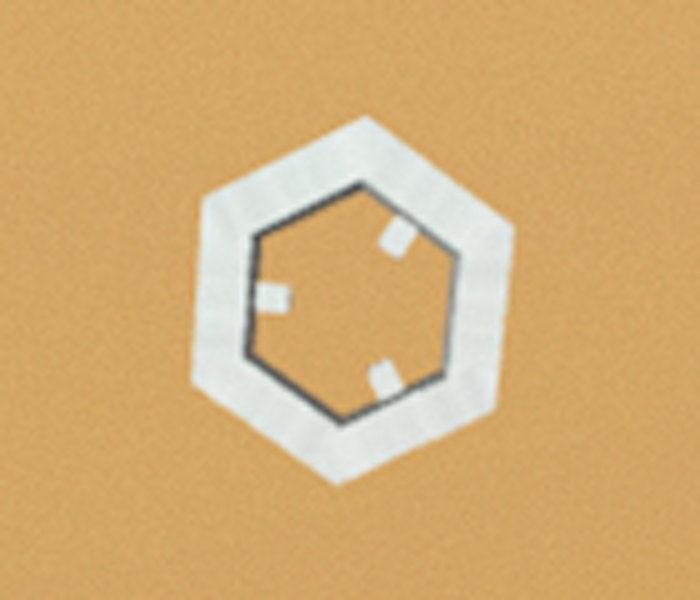

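The nut's centre is at (351,303), its flats are at 25.3° + 60n, and its lugs are at 85°, 205° and 325°. I'll turn the tool -4.7° and grip the flats that face ±y.

Emit:
play_rows(commands="0.84 0 0 0 0 -0.27;0.84 0 0 0 0 -0.28;0.83 0 -0.4 0 0 0;0 0 -0.9 0 0 0;0 0 -0.9 0 0 0;0 0 0 0 0 0;0 0 0 0 0 0")

```text
time_s: 23.5
tcp_pos: [0.5999, 0.1246, 0.0587]
ee_rot: [[0.997, -0.083, 0.001], [-0.083, -0.997, -0.0], [0.001, 0.0, -1.0]]
wrist_force: [0.6, 0.9, 0.9]
gripper_width: 0.809
gripper_force: 0.0
```

```bash
python3 -c "
from h import *
s=r.sense();print(np.round(s['joints'],1),s['tcp_pos'])
Q=s['ee_rot'];print(np.degrees(np.arctan2(Q[1,0],Q[0,0])))"
```

```text
[ 26.9  29.8 -12.8   0.  -47.4  58.3] [0.59993483 0.12463972 0.05873805]
-4.787135814247962
```

Emit:
play_rows(commands="0 0 -0.6 0 0 0;0 0 -0.6 0 0 0;0 0 -0.45 0 0 0;0 0 0 0 0 0")

```text
time_s: 23.9
tcp_pos: [0.5992, 0.125, 0.008]
ee_rot: [[0.997, -0.083, -0.001], [-0.083, -0.997, -0.001], [-0.001, 0.001, -1.0]]
wrist_force: [-0.7, -0.6, -0.2]
gripper_width: 0.803
gripper_force: 0.0
```

Emit:
play_rows(commands="0 0 0 0 0 0;0 0 0 0 0 0;0 0 0 0 0 0;0 0 0 0 0 0;0 0 0 0 0 0;0 0 0 0 0 0;0 0 0 0 0 0", grip=35)

```text
time_s: 24.6
tcp_pos: [0.6001, 0.1255, 0.0089]
ee_rot: [[0.997, -0.083, 0.001], [-0.083, -0.997, 0.0], [0.001, -0.0, -1.0]]
wrist_force: [-1.3, 0.9, 3.6]
gripper_width: 0.48
gripper_force: 30.0
```

Emit:
play_rows(commands="0 0 0.9 0 0 0;0 0 0.9 0 0 0;0 0 0.9 0 0 0;0 0 0.9 0 0 0;-0.54 -0.82 0 0 0 -0.65;-0.54 -0.82 0 0 0 -0.65;-0.54 -0.82 0 0 0 -0.65;-0.54 -0.82 0 0 0 -0.65;-0.54 -0.82 0 0 0 -0.65;-0.54 -0.82 0 0 0 -0.65;-0.54 -0.82 0 0 0 -0.67;0 0 0 0 0 0;0 0 0 0 0 0")

```text
time_s: 25.9
tcp_pos: [0.4859, -0.0473, 0.1161]
ee_rot: [[0.718, -0.696, -0.0], [-0.696, -0.718, 0.0], [-0.0, 0.0, -1.0]]
wrist_force: [-0.4, 0.7, -1.0]
gripper_width: 0.482
gripper_force: 30.0
```

```bash
cat >> h.py <<'E'
def st(n=1):
    s=r.sense();Q=s['ee_rot']
    print('t',round(s['time_s'],2),'tcp',np.round(np.array(s['tcp_pos'])*1000,1),'yaw',round(np.degrees(np.arctan2(Q[1,0],Q[0,0])),1),'F',np.round(s['wrist_force'],1),'M',np.round(s['moment'],2),'w',round(s['gripper_width']*87,1))
E
python3 - <<'E'
from h import *
st()
s,i,p,d=shot('wrist','w_held.png')
for X in ([.487,-.0477,.077],s['tcp_pos']): print(proj(i,X))
E
```

```text
t 25.9 tcp [485.9 -47.3 116.1] yaw -44.1 F [-0.4  0.7 -1. ] M [ 0.06 -0.07  0.01] w 42.0
[276.41582867 236.61762704]
[276.82429637 266.84154816]
```

View pics/w_held.png

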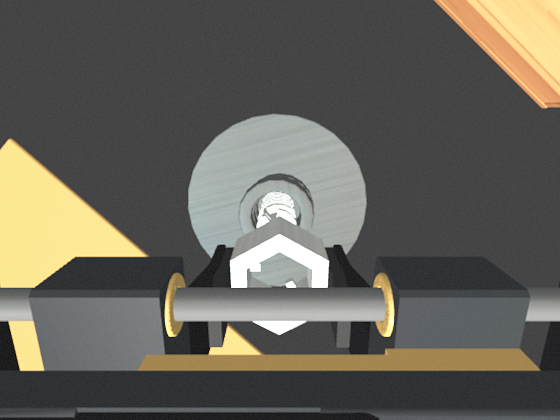

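The nut is held level; its top face corners are at about (279,234) front, (231,262) left, (328,262) right and (279,334) back. I'll check its offset from the TCP while lowering towards the cone.

Emit:
play_rows(commands="0.02 0 -0.5 0 0 0;0 0 -0.5 0 0 0;0 0 -0.2 0 0 0;0 0 0 0 0 0;0 0 0 0 0 0")

```text
time_s: 26.45
tcp_pos: [0.4876, -0.0465, 0.0806]
ee_rot: [[0.719, -0.695, 0.001], [-0.695, -0.719, -0.0], [0.0, -0.0, -1.0]]
wrist_force: [0.4, 0.8, -1.1]
gripper_width: 0.481
gripper_force: 30.0
```

```bash
python3 - <<'E'
from h import *
st()
i=cams.camera_info('wrist');s=r.sense();Q=np.array(s['ee_rot']);T=np.array(s['tcp_pos'])
z=T[2]+.0215
for uv in [(279.5,284),(279,234),(231,262),(328,262),(279,334)]:
    print(uv,np.round(1000*(Q.T@(ray(i,uv,z)[0]-T)),1))
E
```

```text
t 26.45 tcp [487.6 -46.5  80.6] yaw -44.0 F [ 0.4  0.8 -1.1] M [ 0.02 -0.06 -0.03] w 41.8
(279.5, 284) [  2.1   1.3 -21.5]
(279, 234) [ 25.    1.  -21.5]
(231, 262) [ 12.4 -19.3 -21.5]
(328, 262) [ 12.5  21.8 -21.5]
(279, 334) [-22.8   1.1 -21.5]
```

Emit:
play_rows(commands="0 0 -0.15 0 0 0;0 0 -0.15 0 0 0;0 0 0 0 0 0")

```text
time_s: 26.75
tcp_pos: [0.4865, -0.0469, 0.0709]
ee_rot: [[0.719, -0.695, -0.001], [-0.695, -0.719, -0.0], [-0.001, 0.001, -1.0]]
wrist_force: [0.5, 0.1, -1.6]
gripper_width: 0.477
gripper_force: 30.0
```

Emit:
play_rows(commands="0 0 -0.1 0 0 0;0 0 -0.03 0 0 0;0 0 0 0 0 0;0 0 0 0 0 0")

```text
time_s: 27.15
tcp_pos: [0.487, -0.0469, 0.0675]
ee_rot: [[0.719, -0.695, 0.0], [-0.695, -0.719, -0.0], [0.0, -0.0, -1.0]]
wrist_force: [-0.2, 0.3, -1.2]
gripper_width: 0.479
gripper_force: 30.0
```

```bash
python3 -c "
from h import *
st()"
```

```text
t 27.15 tcp [487.  -46.9  67.5] yaw -44.0 F [-0.2  0.3 -1.2] M [0.02 0.05 0.01] w 41.7
```

Emit:
play_rows(commands="0 0 -0.04 0 0 0;0 0 0 0 0 0;0 0 -0.04 0 0 0;0 0 0 0 0 0")

```text
time_s: 27.55
tcp_pos: [0.4868, -0.0469, 0.0649]
ee_rot: [[0.719, -0.695, -0.0], [-0.695, -0.719, -0.0], [-0.0, 0.0, -1.0]]
wrist_force: [0.9, 0.6, -2.3]
gripper_width: 0.479
gripper_force: 30.0
```

Emit:
play_rows(commands="0 0 -0.04 0 0 0;0 0 0 0 0 0;0 0 -0.02 0 0 0;0 0 0 0 0 0")

```text
time_s: 27.95
tcp_pos: [0.4871, -0.0469, 0.0637]
ee_rot: [[0.719, -0.695, 0.0], [-0.695, -0.719, -0.0], [0.0, -0.0, -1.0]]
wrist_force: [-2.6, 0.1, 3.4]
gripper_width: 0.482
gripper_force: 30.0
```

```bash
python3 -c "
from h import *
st()"
```

```text
t 27.95 tcp [487.1 -46.9  63.7] yaw -44.0 F [-2.6  0.1  3.4] M [ 0.14  0.48 -0.05] w 41.9
```

Contact came at TCP z 63.7 mm, so the nut's underside is at about 59 mm and its lugs are on the crown, as expected. Now I'll back it off anticlockwise.

Emit:
play_rows(commands="0 0 0 0 0 0.5;0 0 0 0 0 0.7;0 0 0 0 0 0.7;0 0 0 0 0 0.7;0 0 0 0 0 0.7;0 0 0 0 0 0.7;0 0 0 0 0 0.4;0 0 0 0 0 0;0 0 0 0 0 0")

```text
time_s: 28.85
tcp_pos: [0.4878, -0.0467, 0.0635]
ee_rot: [[0.994, -0.11, 0.002], [-0.11, -0.994, 0.0], [0.002, -0.0, -1.0]]
wrist_force: [0.9, -0.1, -0.1]
gripper_width: 0.485
gripper_force: 30.0
```

Emit:
play_rows(commands="0 0 0 0 0 0.4;0 0 0 0 0 0.4;0 0 0 0 0 0;0 0 0 0 0 0")

```text
time_s: 29.25
tcp_pos: [0.4865, -0.0469, 0.0629]
ee_rot: [[1.0, 0.009, -0.001], [0.009, -1.0, -0.0], [-0.001, 0.0, -1.0]]
wrist_force: [0.7, -0.8, -1.6]
gripper_width: 0.481
gripper_force: 30.0
```

```bash
python3 -c "
from h import *
st()"
```

```text
t 29.25 tcp [486.5 -46.9  62.9] yaw 0.5 F [ 0.7 -0.8 -1.6] M [ 0.   -0.09  0.01] w 41.8
```

Emit:
play_rows(commands="0 0 -0.06 0 0 0;0 0 0 0 0 0;0 0 -0.06 0 0 0;0 0 0 0 0 0")

```text
time_s: 29.65
tcp_pos: [0.4867, -0.0469, 0.0593]
ee_rot: [[1.0, 0.011, -0.001], [0.011, -1.0, -0.0], [-0.001, 0.0, -1.0]]
wrist_force: [-0.8, -0.1, -2.5]
gripper_width: 0.48
gripper_force: 30.0
```

```bash
python3 -c "
from h import *
st()"
```

```text
t 29.65 tcp [486.7 -46.9  59.3] yaw 0.6 F [-0.8 -0.1 -2.5] M [ 0.01  0.01 -0.02] w 41.8
```

It is dropping in without resistance. I'll keep lowering to the landing height (TCP about 53.5 mm).

Emit:
play_rows(commands="0 0 -0.06 0 0 0;0 0 0 0 0 0;0 0 -0.06 0 0 0;0 0 0 0 0 0")

```text
time_s: 30.05
tcp_pos: [0.4867, -0.0469, 0.0558]
ee_rot: [[1.0, 0.011, -0.001], [0.011, -1.0, -0.0], [-0.001, 0.0, -1.0]]
wrist_force: [0.0, -0.0, -2.7]
gripper_width: 0.488
gripper_force: 30.0
```

Emit:
play_rows(commands="0 0 -0.04 0 0 0;0 0 0 0 0 0;0 0 -0.03 0 0 0;0 0 0 0 0 0")

```text
time_s: 30.45
tcp_pos: [0.4869, -0.0469, 0.0539]
ee_rot: [[1.0, 0.011, -0.0], [0.011, -1.0, -0.0], [-0.0, 0.0, -1.0]]
wrist_force: [-0.1, -0.9, -1.5]
gripper_width: 0.477
gripper_force: 30.0
```

```bash
python3 -c "
from h import *
st()"
```

```text
t 30.45 tcp [486.9 -46.9  53.9] yaw 0.6 F [-0.1 -0.9 -1.5] M [-0.06  0.05  0.  ] w 41.5
```

Emit:
play_rows(commands="0 0 -0.01 0 0 -0.5;0 0 -0.01 0 0 -0.5;0 0 -0.01 0 0 -0.5;0 0 0 0 0 0")

```text
time_s: 30.85
tcp_pos: [0.4869, -0.0469, 0.053]
ee_rot: [[0.977, -0.212, -0.0], [-0.212, -0.977, -0.0], [-0.0, 0.0, -1.0]]
wrist_force: [0.8, 0.1, -1.8]
gripper_width: 0.482
gripper_force: 30.0
```

```bash
python3 -c "
from h import *
st()"
```

```text
t 30.85 tcp [486.9 -46.9  53. ] yaw -12.2 F [ 0.8  0.1 -1.8] M [ 0.02 -0.01  0.04] w 42.0
```

Emit:
play_rows(commands="0 0 -0.014 0 0 -0.7;0 0 -0.014 0 0 -0.7;0 0 -0.014 0 0 -0.7;0 0 -0.014 0 0 -0.7;0 0 0 0 0 0")

```text
time_s: 31.35
tcp_pos: [0.4869, -0.0469, 0.0513]
ee_rot: [[0.807, -0.591, -0.0], [-0.591, -0.807, 0.0], [-0.0, 0.0, -1.0]]
wrist_force: [-0.2, 0.1, -2.4]
gripper_width: 0.48
gripper_force: 30.0
```

Emit:
play_rows(commands="0 0 -0.014 0 0 -0.7;0 0 -0.014 0 0 -0.7;0 0 -0.014 0 0 -0.7;0 0 -0.014 0 0 -0.7;0 0 0 0 0 0")

```text
time_s: 31.85
tcp_pos: [0.4869, -0.0469, 0.0497]
ee_rot: [[0.497, -0.868, -0.0], [-0.868, -0.497, -0.0], [0.0, 0.0, -1.0]]
wrist_force: [0.8, -0.0, -1.4]
gripper_width: 0.48
gripper_force: 30.0
```

```bash
python3 -c "
from h import *
st()"
```

```text
t 31.85 tcp [486.9 -46.9  49.7] yaw -60.2 F [ 0.8 -0.  -1.4] M [0.1  0.04 0.05] w 41.8
```

Emit:
play_rows(commands="0 0 -0.01 0 0 -0.4;0 0 -0.01 0 0 -0.4;0 0 -0.01 0 0 -0.4;0 0 -0.01 0 0 -0.4;0 0 0 0 0 0")

```text
time_s: 32.35
tcp_pos: [0.4873, -0.0468, 0.0488]
ee_rot: [[0.278, -0.961, 0.001], [-0.961, -0.278, 0.0], [0.0, -0.001, -1.0]]
wrist_force: [-1.0, 1.2, 0.2]
gripper_width: 0.478
gripper_force: 30.0
```

```bash
python3 -c "
from h import *
st()"
```

```text
t 32.35 tcp [487.3 -46.8  48.8] yaw -73.9 F [-1.   1.2  0.2] M [ 0.25  0.06 -0.01] w 41.6
```

Emit:
play_rows(commands="0 0 -0.005 0 0 -0.25;0 0 -0.005 0 0 -0.25;0 0 0 0 0 0;0 0 0 0 0 0")

```text
time_s: 32.75
tcp_pos: [0.4873, -0.0465, 0.0488]
ee_rot: [[0.204, -0.979, 0.001], [-0.979, -0.204, 0.0], [-0.0, -0.001, -1.0]]
wrist_force: [-1.6, 4.4, 5.8]
gripper_width: 0.477
gripper_force: 30.0
```

```bash
python3 -c "
from h import *
st()"
```

```text
t 32.75 tcp [487.3 -46.5  48.8] yaw -78.2 F [-1.6  4.4  5.8] M [1.29 0.62 0.01] w 41.5
```

Emit:
play_rows(commands="0 0 0 0 0 -0.2;0 0 0 0 0 -0.2;0 0 0 0 0 0;0 0 0 0 0 0")

```text
time_s: 33.15
tcp_pos: [0.4872, -0.0463, 0.0488]
ee_rot: [[0.146, -0.989, 0.001], [-0.989, -0.146, 0.0], [-0.0, -0.001, -1.0]]
wrist_force: [-2.1, 5.8, 6.1]
gripper_width: 0.475
gripper_force: 30.0
```

```bash
python3 -c "
from h import *
st()"
```

```text
t 33.15 tcp [487.2 -46.3  48.8] yaw -81.6 F [-2.1  5.8  6.1] M [1.61 0.82 0.17] w 41.4
```

Emit:
play_rows(commands="0 0 0 0 0 -0.2;0 0 0 0 0 -0.2;0 0 0 0 0 0;0 0 0 0 0 0")

```text
time_s: 33.55
tcp_pos: [0.4871, -0.0463, 0.0488]
ee_rot: [[0.088, -0.996, 0.0], [-0.996, -0.088, 0.0], [0.0, -0.0, -1.0]]
wrist_force: [-3.1, 4.2, 6.4]
gripper_width: 0.485
gripper_force: 30.0
```

```bash
python3 -c "
from h import *
st()"
```

```text
t 33.55 tcp [487.1 -46.3  48.8] yaw -84.9 F [-3.1  4.2  6.4] M [1.56 0.86 0.62] w 42.2
```

Torque has built up (Mz 0.6) and the width shows slip on the flats, with the underside at about 44 mm, so the nut is at the stop. I'll release, lift and check.

Emit:
play_rows(commands="0 0 0 0 0 0;0 0 0 0 0 0;0 0 0 0 0 0;0 0 0 0 0 0;0 0 1 0 0 0;0 0 1 0 0 0;0 0 1 0 0 0;-0.4 0 0.7 0 0 1;-0.4 0 0 0 0 1;-0.4 0 0 0 0 1;-0.4 0 0 0 0 1;-0.4 0 0 0 0 1;-0.4 0 0 0 0 1;0 0 0 0 0 1;0 0 0 0 0 1;0 0 0 0 0 1;0 0 0 0 0 0.9;0 0 0 0 0 0;0 0 0 0 0 0", grip=70)

```text
time_s: 35.45
tcp_pos: [0.4149, -0.047, 0.1591]
ee_rot: [[1.0, -0.007, -0.0], [-0.007, -1.0, -0.0], [-0.0, 0.0, -1.0]]
wrist_force: [0.0, 0.4, 0.6]
gripper_width: 0.805
gripper_force: 0.0
```

```bash
python3 - <<'E'
from h import *
st()
s,i,p,d=shot('wrist','w_n2.png')
c=np.round(proj(i,[.487,-.047,.07])).astype(int);print(c)
v0=max(c[1]-70,0);q=p[v0:c[1]+70,c[0]-80:c[0]+80]
cv2.imwrite('pics/z5.png',cv2.resize(q,None,fx=4,fy=4,interpolation=cv2.INTER_CUBIC))
S,V=cv2.split(cv2.cvtColor(p,cv2.COLOR_BGR2HSV))[1:]
print(d[c[1]-25:c[1]+26:5,c[0]].round(3), 'cam z',(-i['R'].T@i['t'])[2])
dd=d[c[1]-30:c[1]+30,c[0]-35:c[0]+35]; vv,uu=np.mgrid[c[1]-30:c[1]+30,c[0]-35:c[0]+35]
P=np.stack([uu,vv,np.ones_like(uu)],-1)@np.linalg.inv(i['mtx']).T*dd[...,None]; W=(P-i['t'])@i['R']
k=(np.hypot(W[...,0]-.487,W[...,1]+.047)>.015)&(np.hypot(W[...,0]-.487,W[...,1]+.047)<.02)
print('nut top z pct',np.percentile(W[...,2][k],[5,25,50,75,95]).round(4))
A=np.c_[W[k][:,:2]-W[k][:,:2].mean(0),np.ones(k.sum())];print('slope',np.linalg.lstsq(A,W[...,2][k],rcond=None)[0])
E
```

```text
t 35.45 tcp [414.9 -47.  159.1] yaw -0.4 F [0.  0.4 0.6] M [-0.06 -0.   -0.04] w 70.0
[277 110]
[0.239 0.242 0.242 0.236 0.236 0.236 0.239 0.242 0.253 0.259 0.246] cam z 0.32076632543956846
nut top z pct [0.0079 0.0684 0.0692 0.0698 0.0704]
slope [-0.09516229  0.08602047  0.06218759]
```

View pics/z5.png

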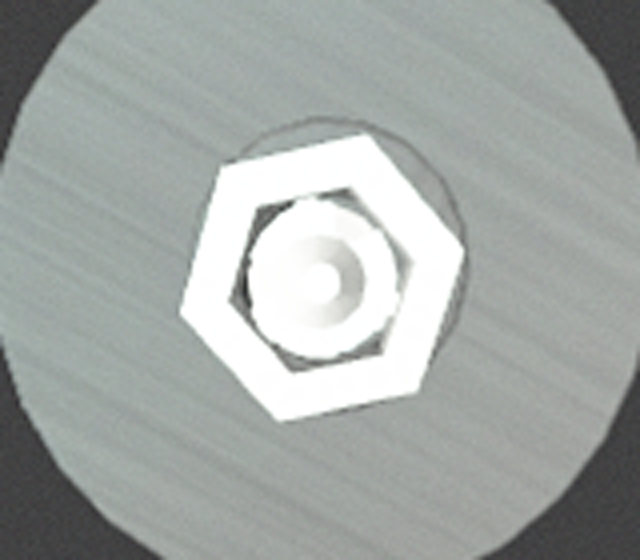

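The nut is seated. Its hexagon is centred at (321,280) with flats at 13° (90.5° − 77°), and its top is at 69.5 mm against 70 expected. Next, the leftover rings.

Emit:
play_rows(commands="0 0.95 0 0 0 0;0 0.95 0 0 0 0;0 0.95 0 0 0 0;0 0.95 0 0 0 0;0 0.95 0 0 0 0;0 0.95 0 0 0 0;0 0.95 0 0 0 0;0 0.95 0 0 0 0;0 0.95 0 0 0 0;-0.4 0.1 0 0 0 0.05;0 0 0 0 0 0;0 0 0 0 0 0")

```text
time_s: 36.7
tcp_pos: [0.4026, 0.2121, 0.1591]
ee_rot: [[1.0, 0.003, -0.0], [0.003, -1.0, -0.0], [-0.0, 0.0, -1.0]]
wrist_force: [0.5, -0.7, 0.2]
gripper_width: 0.807
gripper_force: 0.0
```

```bash
python3 - <<'E'
from h import *
board('w_b4.png')
E
```

```text
t 36.7 tcp [0.4026 0.2121 0.1591]
ring (276, 177) [417.1 213.5] [50.1 50.7] area 2646.5
white (165, 174) [422.9 304.2] [34.7 35.1] area 1410.5
```

Emit:
play_rows(commands="0.25 0.04 -0.9 0 0 0;0.24 0 -0.9 0 0 0;0 0 -0.9 0 0 0;0 0 -0.6 0 0 0;0 0 0 0 0 0;0 0 -0.6 0 0 0;0 0 -0.6 0 0 0;0 0 -0.6 0 0 0;0 0 0 0 0 0;0 0 0 0 0 0")

```text
time_s: 37.75
tcp_pos: [0.4183, 0.214, 0.0071]
ee_rot: [[1.0, 0.003, 0.001], [0.003, -1.0, 0.001], [0.001, -0.001, -1.0]]
wrist_force: [-0.2, -0.1, 0.0]
gripper_width: 0.799
gripper_force: 0.0
```

Emit:
play_rows(commands="0 0 0 0 0 0;0 0 0 0 0 0;0 0 0 0 0 0;0 0 0 0 0 0;0 0 0 0 0 0;0 0 0 0 0 0;0 0 1 0 0 0;0 0 1 0 0 0;0 0 1 0 0 0;0 0 1 0 0 0;0 0 0.5 0 0 0;0 0 0 0 0 0;0 0 0 0 0 0", grip=45)

```text
time_s: 39.05
tcp_pos: [0.4169, 0.2134, 0.1404]
ee_rot: [[1.0, 0.003, -0.001], [0.003, -1.0, -0.0], [-0.001, 0.0, -1.0]]
wrist_force: [0.3, -1.4, -1.7]
gripper_width: 0.577
gripper_force: 30.0
```

Emit:
play_rows(commands="0.11 -0.9 0 0 0 0;0.11 -1 0 0 0 0;0.11 -1 0 0 0 0;0.11 -1 0 0 0 0;0.11 -1 0 0 0 0;0.11 -1 0 0 0 0;0.11 -1 0 0 0 0;0.11 -1 0 0 0 0;0.11 -1 0 0 0 0.25;0.11 -1 0 0 0 0.25;0.11 -1 0 0 0 0.25;0.11 -1 0 0 0 0;0.11 -1 0 0 0 0;0.11 -1 0 0 0 0;0.11 -1 0 0 0 0;0.11 -1 0 0 0 0;0.1 -1 0 0 0 0;0 0 0 0 0 0;0 0 0 0 0 0")

```text
time_s: 40.95
tcp_pos: [0.4721, -0.2932, 0.1388]
ee_rot: [[0.993, 0.114, -0.004], [0.114, -0.993, 0.002], [-0.004, -0.002, -1.0]]
wrist_force: [0.8, 0.5, -1.2]
gripper_width: 0.576
gripper_force: 30.0
```

```bash
python3 - <<'E'
from h import *
st()
s,i,p,d=shot('wrist','w_tray.png')
H,S,V=cv2.split(cv2.cvtColor(p,cv2.COLOR_BGR2HSV))
t=[(522+a*np.cos(.112)-b*np.sin(.112),-289+a*np.sin(.112)+b*np.cos(.112)) for a,b in ((115,65),(115,-65),(-115,-65),(-115,65))]
for x,y in t:
    u=proj(i,[x/1000,y/1000,.03]).round().astype(int); print(u); cv2.circle(p,tuple(map(int,u)),3,(255,0,0),-1)
cv2.imwrite('pics/w_tray.png',p)
E
```

```text
t 40.95 tcp [ 472.1 -293.2  138.8] yaw 6.6 F [ 0.8  0.5 -1.2] M [-0.03  0.04 -0.01] w 50.1
[181 -40]
[381 -39]
[358 280]
[201 279]
```

View pics/w_tray.png

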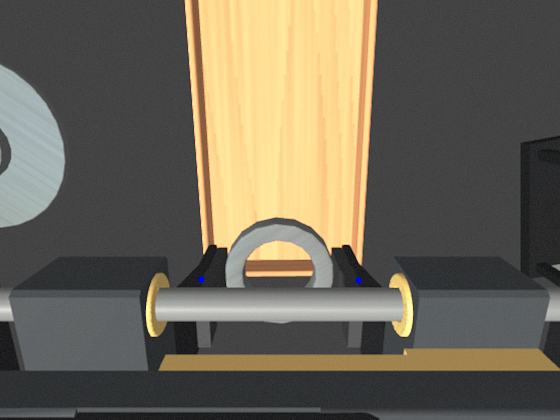

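The tray's long walls appear at (205,250)–(187,0) and (363,250)–(377,0). The held ring is between them, so I'll lower it into the near half.

Emit:
play_rows(commands="0 -0.15 -0.8 0 0 0;0 0 -0.8 0 0 0;0 0 -0.8 0 0 0;0 0 -0.8 0 0 0;0 0 -0.6 0 0 0;0 0 -0.3 0 0 0;0 0 0 0 0 0;0 0 0 0 0 0")

```text
time_s: 41.8
tcp_pos: [0.474, -0.2974, 0.0188]
ee_rot: [[0.993, 0.117, 0.001], [0.117, -0.993, -0.0], [0.001, 0.001, -1.0]]
wrist_force: [0.3, 0.3, -0.5]
gripper_width: 0.578
gripper_force: 30.0
```

Emit:
play_rows(commands="0 0 0 0 0 0;0 0 0 0 0 0;0 0 0 0 0 0;0 0 0 0 0 0;0 0 0.9 0 0 0;0 0 1 0 0 0;0 0 1 0 0 0;0 0.3 1 0 0 0;0 1 1 0 0 0;0 1 0 0 0 0;0 1 0 0 0 0;0 1 0 0 0 0;0 1 0 0 0 0;0.2 1 0 0 0 0;0.2 1 0 0 0 0;0.2 1 0 0 0 0;0.2 1 0 0 0 0;0.2 1 0 0 0 0;0.2 1 0 0 0 0;0.2 1 0 0 0 0", grip=62)

```text
time_s: 43.8
tcp_pos: [0.5155, 0.0725, 0.1655]
ee_rot: [[0.993, 0.116, 0.0], [0.116, -0.993, 0.0], [0.0, -0.0, -1.0]]
wrist_force: [0.0, -0.8, 0.7]
gripper_width: 0.712
gripper_force: 0.0
```

Emit:
play_rows(commands="0.2 1 0.5 0 0 -0.3;0.2 1 0.5 0 0 -0.4;0.2 1 0 0 0 0;0.2 1 0 0 0 0;0.2 1 0 0 0 0;0 0.7 0 0 0 0;0 0.7 0 0 0 0;0 0 0 0 0 0;0 0 0 0 0 0", grip=70)

```text
time_s: 44.7
tcp_pos: [0.545, 0.2633, 0.195]
ee_rot: [[1.0, 0.012, -0.001], [0.012, -1.0, -0.001], [-0.001, 0.001, -1.0]]
wrist_force: [0.1, 0.2, -0.1]
gripper_width: 0.805
gripper_force: 0.0
```

```bash
python3 - <<'E'
from h import *
st()
board('w_b5.png')
E
```

```text
t 44.7 tcp [545.  263.3 195. ] yaw 0.7 F [ 0.1  0.2 -0.1] M [-0.07 -0.04 -0.02] w 70.1
t 44.7 tcp [0.545  0.2633 0.195 ]
ring (235, 129) [598.  303.4] [50.  50.5] area 2361.0
```

Emit:
play_rows(commands="0.44 0.33 -0.9 0 0 0;0.44 0.33 -0.9 0 0 0;0.44 0.33 -0.9 0 0 0;0.44 0.33 -0.9 0 0 0;0 0 -0.8 0 0 0;0 0 0 0 0 0;0 0 -0.6 0 0 0;0 0 -0.6 0 0 0;0 0 -0.65 0 0 0;0 0 0 0 0 0;0 0 0 0 0 0")

```text
time_s: 45.85
tcp_pos: [0.5989, 0.3027, 0.0093]
ee_rot: [[1.0, 0.011, 0.001], [0.011, -1.0, 0.001], [0.001, -0.001, -1.0]]
wrist_force: [0.3, 0.2, 1.2]
gripper_width: 0.806
gripper_force: 0.0
```

Emit:
play_rows(commands="0 0 0 0 0 0;0 0 0 0 0 0;0 0 0 0 0 0;0 0 0 0 0 0;0 0 0 0 0 0;0 0 0 0 0 0;0 0 1 0 0 0;0 0 1 0 0 0;0 0 1 0 0 0;0 0 1 0 0 0;0 0 0.5 0 0 0;0 0 0 0 0 0;0 0 0 0 0 0", grip=45)

```text
time_s: 47.15
tcp_pos: [0.5973, 0.3025, 0.1412]
ee_rot: [[1.0, 0.011, -0.002], [0.011, -1.0, -0.001], [-0.002, 0.001, -1.0]]
wrist_force: [-0.4, -0.2, -3.0]
gripper_width: 0.58
gripper_force: 30.0
```

Emit:
play_rows(commands="-0.04 -0.9 0 0 0 0;-0.04 -0.99 0 0 0 0;-0.04 -0.99 0 0 0 0;-0.04 -0.99 0 0 0 0;-0.04 -0.99 0 0 0 0;-0.04 -0.99 0 0 0 0;-0.04 -0.99 0 0 0 0;-0.04 -0.99 0 0 0 0;-0.04 -0.99 0 0 0 0;-0.04 -0.99 0 0 0 0.2;-0.04 -0.99 0 0 0 0.2;-0.04 -0.99 0 0 0 0.2;-0.04 -0.99 0 0 0 0.1;-0.04 -0.99 0 0 0 0;-0.04 -0.99 0 0 0 0;-0.04 -0.99 0 0 0 0;-0.04 -0.99 0 0 0 0;-0.04 -0.99 0 0 0 0;-0.04 -0.99 0 0 0 0;-0.04 -0.99 0 0 0 0")

```text
time_s: 49.15
tcp_pos: [0.5728, -0.2891, 0.14]
ee_rot: [[0.993, 0.116, -0.005], [0.116, -0.993, 0.002], [-0.004, -0.002, -1.0]]
wrist_force: [0.3, -1.4, -1.7]
gripper_width: 0.587
gripper_force: 30.0
```

Emit:
play_rows(commands="0 0 0 0 0 0;0 0 0 0 0 0")

```text
time_s: 49.35
tcp_pos: [0.5729, -0.2885, 0.1402]
ee_rot: [[0.993, 0.114, -0.004], [0.114, -0.993, 0.002], [-0.004, -0.002, -1.0]]
wrist_force: [0.2, 0.5, -1.5]
gripper_width: 0.584
gripper_force: 30.0
```

Emit:
play_rows(commands="0 0 -0.8 0 0 0;0 0 -0.8 0 0 0;0 0 -0.8 0 0 0;0 0 -0.8 0 0 0;0 0 -0.6 0 0 0;0 0 -0.3 0 0 0;0 0 0 0 0 0;0 0 0 0 0 0")

```text
time_s: 50.15
tcp_pos: [0.5748, -0.288, 0.0202]
ee_rot: [[0.993, 0.117, 0.001], [0.117, -0.993, -0.0], [0.001, 0.001, -1.0]]
wrist_force: [0.8, 0.5, -1.2]
gripper_width: 0.581
gripper_force: 30.0
```

Emit:
play_rows(commands="0 0 0 0 0 0;0 0 0 0 0 0;0 0 0 0 0 0;0 0 0 0 0 0;0 0 0.9 0 0 0;0 0 1 0 0 0;0 0 1 0 0 0;0 0 1 0 0 0;-0.7 0 1 0 0 0;-0.9 0 1 0 0 0;-0.9 0 1 0 0 0;-0.9 0 0.5 0 0 0;-0.9 0 0 0 0 0;-0.9 0 0 0 0 0;-0.5 0 0 0 0 0;0 0 0 0 0 0;0 0 0 0 0 0", grip=62)

```text
time_s: 51.85
tcp_pos: [0.4038, -0.2886, 0.242]
ee_rot: [[0.993, 0.116, 0.001], [0.116, -0.993, -0.001], [0.001, 0.001, -1.0]]
wrist_force: [0.6, 0.5, 0.6]
gripper_width: 0.712
gripper_force: 0.0
```

```bash
python3 - <<'E'
from h import *
st()
s,i,p,d=shot('scene'); s2,i2,p2,d2=shot('wrist')
a=p[120:370,150:500]
cv2.imwrite('pics/fin.png',np.hstack([cv2.resize(a,(420,300)),cv2.resize(p2,(380,300))]))
E
```

```text
t 51.85 tcp [ 403.8 -288.6  242. ] yaw 6.7 F [0.6 0.5 0.6] M [-0.07 -0.07  0.  ] w 61.9
```

View pics/fin.png

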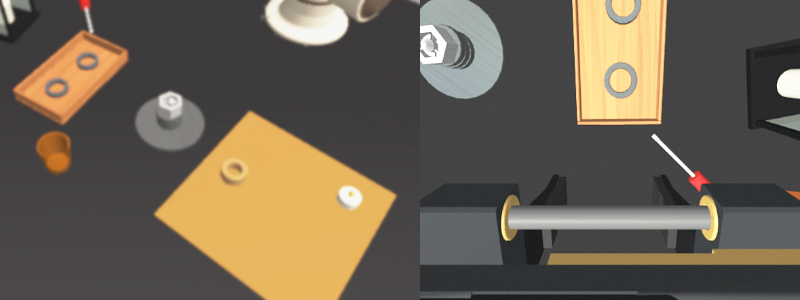

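Both spare rings lie flat in the tray, at (57,88) and (87,62) on the left. The nut sits on three rings at (170,105), only the tape and tealight are left on the board, and the votive and driver are in place. Handing in.

```bash
python3 -c "
from station import r
print(r.finish_job())"
```

```text
the job is handed in; nothing more can be done
None
```

Job handed in at about 52 s: three rings are on the stud with the nut run fully down onto them, both spare rings are in the tray, and the tape, tealight, votive and screwdriver were left untouched.

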